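# Depth-check a printed socket foot and sort it

## Task

Check the blind bore of the grey printed foot with the depth gauge from the wooden tool block: seat the gauge's base squarely on the foot over the bore, press the rod down gently until it bottoms, and read the depth. Stand the gauge back in its hole in the block, then set the foot upright in the green tray if the bore is at least 35 mm deep, otherwise in the red tray. Drop nothing, don't force the thin printed floor of the bore, and leave the other things where they are.

Things in the scene. Friction and masses are not known exactly. Their poses are not given: they have to be found in the camera images.
- foot: Loose grey 3D-printed socket foot, about 0.22 kg, upright. Origin at the centre of its underside, z up. Square pillar 44 x 44 mm, 56 mm tall, sides along its x and y axes, on a flange 76 mm (x) by 56 mm (y), 8 mm thick. The pillar may be gripped across either pair of sides. A vertical blind bore goes down its middle.
- bore_mouth (a point): Centre of the bore's mouth, in the foot's flat top face, 56 mm above its underside; z up along the bore. Bore 12 mm in diameter, 1.5 mm chamfer at the mouth. Its depth below this point, between 25 and 45 mm, differs from foot to foot and is not known. The thin printed floor hardly gives and takes no more than 35 N: come down on it slowly.
- gauge: Loose upright depth gauge, about 0.14 kg: steel rod 9 mm in diameter, 115 mm long, rings engraved every 10 mm, square blue knob on top. Origin at the centre of the rod's lower tip, z up along the rod. Grip it by the knob: 20 x 20 mm, sides along the gauge's x and y, from 115 to 147 mm above the tip. The aluminium base (base) slides along the rod.
- rod_tip (a point): Centre of the lower end of the gauge's rod (the gauge's origin). The end is bevelled: 6 mm across, full 9 mm width from 3 mm up.
- base (a joint): The reading, in m: the length of rod below the base's underside. Equals the bore's depth when the base lies flat on the foot and the rod has bottomed. 0.015 at the start, can go from 0.005 to 0.08. Friction holds the base on the rod; it slides at about 3 N, so pressing down with the base on a face takes about 3 N while the rod slides through, and more only once it has bottomed.
- base_face (a point): Centre of the flat underside of the gauge's base, on the rod's axis; axes as the gauge's. The base is a bar 60 mm (gauge's x) by 16 mm, 14 mm thick, with a round boss 20 mm across reaching 26 mm above this underside.
- tool_block: Fixed wooden tool block 140 mm (its x) by 64 mm (its y), 75 mm tall; origin at the centre of its underside. The gauge stands in its round hole with the base resting on the block's top. At the other end of the block stand two fixed drivers with handles up to 121 mm above the table.
- block_hole (a point): Centre of the mouth of the gauge's hole in the block's top face, 75 mm above the table, 40 mm from the block's centre towards its -x; the vertical hole is 15 mm in diameter with a 2 mm chamfer and goes right through.
- green_tray: Fixed green tray for good parts, 130 x 130 mm outside, walls 4 mm thick and 24 mm high, floor 4 mm thick; origin at the centre of its underside.
- red_tray: Fixed red tray for parts to rework, otherwise like the green one.
- spool: Bystander: filament spool lying flat, 200 mm across, 66 mm tall.
- wash_bottle: Bystander: white bottle, 64 mm across, 170 mm tall.
- scraper: Bystander: scraper lying flat, 200 mm long.
- driver: Bystander: screwdriver lying flat.
- screw_box: Bystander: grey divided box 110 x 80 mm, 30 mm tall.
- bracket: Bystander: orange printed angle bracket 70 x 30 mm, 46 mm tall.
- gear: Bystander: grey printed gear lying flat, 62 mm across, 12 mm thick.
- marker: Bystander: black marker pen lying flat, 130 mm long.
Things that resemble listed ones, but are neither listed nor needed, are in the scene too. There is more than one size of the green_tray; the one meant has the size given above.

How it is judged:
By the outcome, as a careful person would: the job done as asked, in the order asked, and still so for the second after the job is handed in, with the robot touching nothing.
It also fails if it takes over 61 s, if anything falls off the work surface, if the arm or the gripper's body presses on something with over 40 N, if the wrist force passes 120 N, or if a joint passes its speed limit or range.

## Robot

A 7-joint arm with a two-finger parallel gripper is mounted at the origin on the work surface. World frame = base frame: x ahead of the robot, y to its left, z up, the work surface at z = 0. Lengths are in m, angles in rad, forces in N, time in s.
With the tool pointing down it reaches from about 0.425 to 0.875 m from the base axis. Payload 4.7 kg.
Tool frame: the origin (TCP) lies between the finger pads; the fingertips stand 14 mm ahead of it and the grasp point (between the pads) lies 5 mm behind it; z points along the fingers, y is the line along which they close (so a half turn about z gives the same grasp; the last joint's range is limited). The gripper opens to 87 mm and grips with 3 to 60 N. Pads are 19 mm wide; open, the fingers measure 117 mm over their backs; the gripper's body (75 mm by 190 mm) begins 51 mm behind the grasp point.
Start: joints at [1.267, 0.321, -0.07, 1.45, 0.023, 1.371, -0.057], TCP at [0.203, -0.617, 0.237] pointing down, gripper open.
Joint ranges: [-2.86, 2.86], [-0.3, 2.09], [-1.38, 1.24], [0.06, 2.45], [-1.56, 4.7], [0.09, 2.05], [-2.69, 2.69]. Speed limits (rad/s): [2.57, 2.57, 3.14, 3.14, 3.14, 3.14, 3.14].

## Interface

Orientations are given as a rotation vector (axis times angle).
In Python, from bench import ctrl gives the robot as it stands.
- The arm moves only by the shell command python3 -m inch 'ROWS' [OPENING] [FORCE]. ROWS is JSON, a list of rows, each a list of 6 numbers: the shift along the world's x, y, z in mm, then the turn, a rotation vector about the world's x, y, z in degrees. In form: [[tx, ty, tz, rx, ry, rz], ...]. A call has 1 to 20 rows; each row is the pose to reach, as a shift and turn from the pose commanded when the call began; what a row does not reach only later rows make up. A row lasts 1/8 s, in which the tool goes at most 62.5 mm and 10.7 degrees, less where a joint would pass 70% of its speed; a pose out of reach is approached as far as the arm can. A call with a gripper value outside its range is refused whole. OPENING is the finger opening in mm, from 0 to 87, set as the call begins (- or left out, the last holds). The fingers move at their own pace and stop on an object; FORCE is the grip in N (left out, the last holds). Time passes only in rows, so rows that repeat a pose let the fingers close. It gives the time, the measured TCP pose, the force, the opening and the grip force at its end, in the units of the state.
- ctrl.get_state(): the state, without advancing time (a new reading comes with each control period).
- ctrl.get_image(name): name is "scene" or "top" or "wrist"; returns (picture, depth): 400x640x3 uint8, red, green, blue; 400x640 float32, m along the optical axis (not along the pixel's ray), 0 where there is no reading.
- ctrl.camera_params(name): a dict with "mtx" (3x3 intrinsics, pixels), "T" (4x4, takes a point from camera to world coordinates). Camera axes: x right, y down, z forward; pixel columns grow to the right and rows downward; lengths in m; the calibration is good to about 2 mm. A picture is of the moment at which its call begins: read the wrist's pose just before it. camera_params takes no time and is no camera call; for the wrist camera it gives the pose at the moment of the call.
- ctrl.close_job(): hands the job in; it is judged then, once.
The state is a dict: "time": time; "joint_positions": joint angles; "qd": joint speeds; "joint_torque": joint torques, N m; "position": TCP position; "tool_rot": TCP orientation; "ft_force": force on the tool from outside, world axes, zero at the start; "torque": the same for the moment, N m; "grip_width": opening from 0.0 (shut) to 1.0 (fully open); "grip_force": force on a finger pad.
Only numpy, scipy, OpenCV 4.12 (cv2) and the standard library are available. Lean on these libraries where they do the work, as an engineer would, in place of code of your own. Each camera call takes 0.05 s, during which the arm holds its last target. There are 200 camera calls.

## Working session

There is one attempt and no reset: what is moved stays moved. The work goes in short steps, Python scripts to look and compute and a shell command to move; the robot and the scene stay as the last step left them, time stands still between calls to the robot, and variables do not carry over. Pictures are saved under pics/ and viewed, at most 11 in all, crops included, and the job is handed in when it is done.

```bash
mkdir -p pics; ls; cat > h.py <<'E'
import numpy as np,cv2
from bench import ctrl
def snap(n,f):
    P=ctrl.camera_params(n); im,d=ctrl.get_image(n)
    cv2.imwrite(f'pics/{f}.png',im[:,:,::-1]); np.savez(f'pics/{f}.npz',d=d,im=im,K=P['mtx'],T=P['T'])
def load(f): return np.load(f'pics/{f}.npz')
def px(f,u,v,z=None):
    D=load(f);K=np.array(D['K']);T=np.array(D['T']);r=np.linalg.inv(K)@[u,v,1]
    if z is None: s=D['d'][int(v),int(u)]
    else: s=(z-T[2,3])/(T[:3,:3]@r)[2]
    return T[:3,:3]@(r*s)+T[:3,3]
def cloud(f):
    D=load(f);K=np.array(D['K']);T=np.array(D['T']);d=D['d'];v,u=np.indices(d.shape)
    p=np.stack([(u-K[0,2])/K[0,0]*d,(v-K[1,2])/K[1,1]*d,d],-1)
    return p@T[:3,:3].T+T[:3,3]
E
python3 - <<'E'
from h import *
for n in('top','scene'): snap(n,n+'0')
a=cv2.imread('pics/top0.png');cv2.imwrite('pics/t.png',cv2.resize(a,(800,500)))
s=ctrl.get_state();print(s['time'],s['position'],s['tool_rot'],s['ft_force'],ctrl.camera_params('top')['T'])
E
```

```text
pics
0.1 [ 0.20290077 -0.61703022  0.23556991] [-3.10036446e+00 -4.96832734e-01  5.93375945e-04] [ 0.05319831 -0.63235839  0.17950688] [[ 1.33455544e-02 -9.97232404e-01  7.31397934e-02  4.46486165e-01]
 [-9.99910760e-01 -1.32654376e-02  1.58107111e-03 -2.55382496e-02]
 [-6.06463977e-04 -7.31543667e-02 -9.97320445e-01  1.28731001e+00]
 [ 0.00000000e+00  0.00000000e+00  0.00000000e+00  1.00000000e+00]]
```

View pics/top0.png

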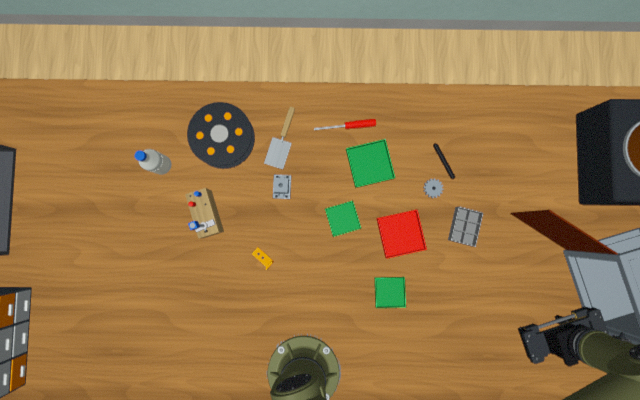

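View pics/scene0.png

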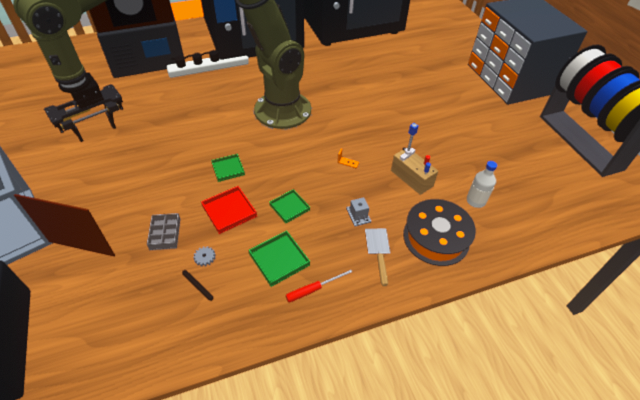

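The top view shows the block at about (203,213) with the gauge knob near (195,225). The foot is at (282,187), the large green tray at (370,163), the red tray at (401,233), and the small green decoys at (342,218) and (390,292). Next I turn these pixels into positions.

```bash
python3 - <<'E'
from h import *
np.set_printoptions(precision=4,suppress=True)
C=cloud('top0');D=load('top0');im=D['im'].astype(int)
print(D['K'])
hsv=cv2.cvtColor(D['im'],cv2.COLOR_RGB2HSV)
def rect(m,name):
    p=C[m];(c,s,a)=cv2.minAreaRect(p[:,:2].astype(np.float32)*1000);print(name,m.sum(),np.array(c),np.array(s),a,p[:,2].min(),p[:,2].max())
w=np.zeros(hsv.shape[:2],bool)
def win(u0,u1,v0,v1): 
    m=w.copy();m[v0:v1,u0:u1]=1;return m
z=C[:,:,2]
green=(abs(hsv[...,0].astype(int)-70)<20)&(hsv[...,1]>120)
red=((hsv[...,0]<6)|(hsv[...,0]>174))&(hsv[...,1]>150)
rect(win(340,400,135,195)&green,'green');rect(win(320,365,198,240)&green,'g2');rect(win(370,430,205,262)&red,'red')
rect(win(265,300,170,205)&(z>.045)&(z<.07),'foottop');rect(win(265,300,170,205)&(z>.004),'footall')
rect(win(180,225,180,245)&(z>.068)&(z<.08),'blocktop')
rect(win(180,225,180,245)&(z>.082)&(z<.15),'above')
blue=(abs(hsv[...,0].astype(int)-112)<14)&(hsv[...,1]>140)
m=win(180,225,215,245)&blue;rect(m,'knob');print(C[m][:,2], np.argwhere(m).mean(0))
im=cv2.resize(D['im'][165:250,170:310,::-1],None,fx=5,fy=5,interpolation=cv2.INTER_CUBIC);cv2.imwrite('pics/crop1.png',im)
E
```

```text
[[402.304    0.     313.554 ]
 [  0.     402.304  198.2693]
 [  0.       0.       1.    ]]
green 1642 [ 606.0784 -125.0511] [160.2186 340.3232] 32.84436798095703 -0.004301055371132234 1.2873100095845182
g2 843 [470.2971 -92.474 ] [ 91.7101 141.9707] 17.238510131835938 -0.005835746151258814 1.2873100095845182
red 1706 [ 414.0974 -202.2125] [130.4165 334.7281] 10.898470878601074 -0.004610430993510661 1.2873100095845182
foottop 206 [576.5366  80.2422] [44.2814 43.5749] 1.059768795967102 0.046422009916553986 0.06100511002173481
footall 443 [535.7671  62.3101] [218.3066 122.8652] 15.165364265441895 0.004013234328722248 1.2873100095845182
blocktop 762 [487.3299 313.6657] [140.6602  65.2408] 18.726682662963867 0.06815752794249885 0.07977745428980887
above 188 [489.171  307.8634] [122.259   57.4761] 10.22982120513916 0.08229068282900798 0.14973141368491794
knob 32 [449.6922 299.3922] [17.6087 18.0991] 20.173667907714844 0.181628460369736 0.21089280851227143
[0.207  0.1993 0.2089 0.2032 0.1953 0.1816 0.2079 0.2109 0.201  0.1871
 0.2081 0.2077 0.2002 0.196  0.1823 0.2076 0.2045 0.1971 0.1858 0.2079
 0.2053 0.2024 0.1879 0.2071 0.2087 0.2037 0.207  0.2104 0.2076 0.2046
 0.2051 0.2052] [224.875  194.8125]
```

View pics/crop1.png

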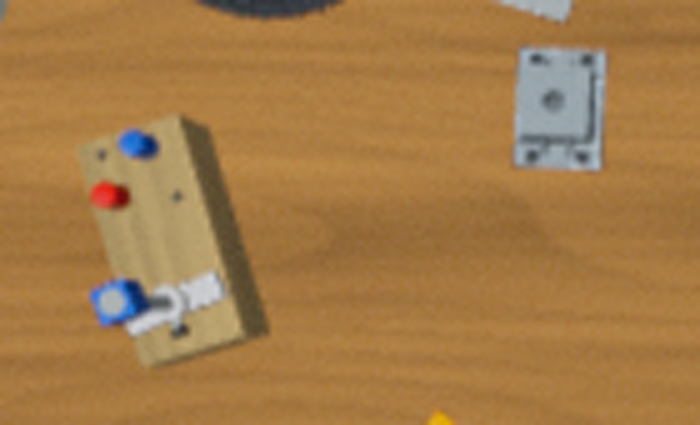

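The block centre is at about (487,314) mm with its axis at 18.7°. That puts the hole at (449.5,301), which agrees with the knob at (449.7,299.4). The knob top should be at z=0.207, and it measures 0.207. The foot is at (576.5,80.2) with a yaw of about 1° and its top at about 56 mm. I'll go above the foot for a close look.

```bash
python3 -m inch '[[40,40,10,0,0,0],[80,85,20,0,0,0],[115,130,30,0,0,0],[150,175,40,0,0,0],[185,220,50,0,0,0],[210,270,60,0,0,0],[230,320,64,0,0,0],[245,375,64,0,0,0],[260,430,64,0,0,0],[275,485,64,0,0,0],[290,540,64,0,0,0],[305,590,64,0,0,0],[320,635,64,0,0,0],[330,660,64,0,0,0],[335,677,64,0,0,0],[335,677,64,0,0,0],[335,677,64,0,0,0]]'
python3 - <<'E'
from h import *
snap('wrist','w1');s=ctrl.get_state();print(s['time'],s['position'],s['tool_rot'],s['ft_force']);print(ctrl.camera_params('wrist')['T'])
E
```

```text
time: 2.22
position: [0.5379, 0.0584, 0.3003]
tool_rot: [3.102, 0.495, -0.001]
ft_force: [0.8, -0.4, 0.3]
grip_width: 0.998
grip_force: 0.0
2.275 [0.53789525 0.05808241 0.30035881] [ 3.10167452e+00  4.94203496e-01 -1.07553384e-03] [ 0.45501868 -0.1761742   0.17984585]
[[ 0.31053371 -0.91883159 -0.24355147  0.60418671]
 [-0.95056153 -0.29982786 -0.0808457   0.08054725]
 [ 0.00126006  0.25661597 -0.96651263  0.44976669]
 [ 0.          0.          0.          1.        ]]
```

View pics/w1.png

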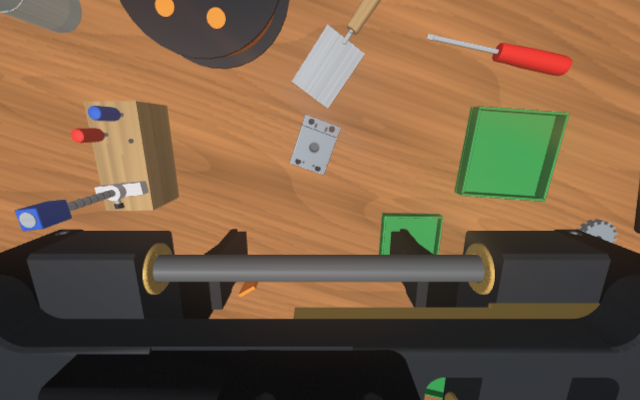

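The wrist view shows the foot's bore at (314,147), the block top around (125,155), the gauge knob at (35,217) and the large green tray at (514,152). Next I measure them from this view.

```bash
cat >> h.py <<'E'
np.set_printoptions(precision=4,suppress=True)
def rect(p,name):
    c,s,a=cv2.minAreaRect((p[:,:2]*1000).astype(np.float32));print(name,len(p),np.array(c),np.array(s),round(a,1),np.median(p[:,2]))
def win(u0,u1,v0,v1):
    m=np.zeros((400,640),bool);m[v0:v1,u0:u1]=1;return m
E
python3 - <<'E'
from h import *
C=cloud('w1');D=load('w1');z=C[...,2];hsv=cv2.cvtColor(D['im'],cv2.COLOR_RGB2HSV);h=hsv[...,0].astype(int);ok=D['d']>0
m=win(285,345,105,180)&(z>.05)&(z<.062)&ok;rect(C[m],'foottop')
g=cv2.cvtColor(D['im'],cv2.COLOR_RGB2GRAY)[130:165,298:330];b=np.argwhere(g<95);print(len(b),b.mean(0)+[130,298]);v,u=b.mean(0)+[130,298];print('bore',px('w1',u,v,.056),px('w1',314,147,.056))
m=win(285,345,105,180)&(z>.004)&(z<.012)&ok;rect(C[m],'flange')
rect(C[win(80,185,98,212)&(z>.070)&(z<.079)&ok],'block')
m=win(10,75,195,235)&(abs(h-112)<14)&(hsv[...,1]>140)&ok&(z>.203);rect(C[m],'knobtop')
print('knobtop',px('w1',27,219,.207))
m=win(95,150,178,206)&(z>.086)&(z<.092)&ok;rect(C[m],'basetop')
gr=win(450,575,100,205)&(abs(h-70)<20)&(hsv[...,1]>120)&ok;rect(C[gr&(z>.015)],'greenrim');rect(C[gr],'green');rect(C[gr&(z<.008)],'floor')
im=cv2.resize(D['im'][170:240,10:160,::-1],None,fx=5,fy=5,interpolation=cv2.INTER_CUBIC);cv2.imwrite('pics/crop2.png',im)
C=cloud('top0');D=load('top0');hsv=cv2.cvtColor(D['im'],cv2.COLOR_RGB2HSV);h=hsv[...,0].astype(int);z=C[...,2];ok=D['d']>0
rect(C[win(340,400,135,195)&(abs(h-70)<20)&(hsv[...,1]>120)&ok],'greentop')
rect(C[win(370,430,205,262)&((h<6)|(h>174))&(hsv[...,1]>150)&ok],'redtop')
E
```

```text
foottop 1029 [576.8888  77.3222] [43.9329 44.0795] 88.4 0.05740233130317324
8 [159.875 300.125]
bore [0.5553 0.0904 0.056 ] [0.5776 0.0777 0.056 ]
flange 778 [588.7404  63.5088] [ 82.8349 100.4298] 88.3 0.009390769807563787
block 4412 [487.378 311.621] [140.0102  65.9755] 18.1 0.07615116870707989
knobtop 234 [450.1764 298.8741] [18.9632 19.8376] 22.0 0.2079633050826119
knobtop [0.4488 0.3015 0.207 ]
basetop 309 [449.9716 298.9059] [17.4843 61.3716] 21.2 0.09008109288978139
greenrim 375 [ 652.6213 -203.3397] [126.3457 129.803 ] 16.4 0.02507431143312555
green 5104 [ 652.6213 -203.3397] [126.3457 129.803 ] 16.4 0.0056631751560159704
floor 4717 [ 649.4655 -211.4107] [109.1122 113.906 ] 14.0 0.005577496831165818
greentop 1635 [ 654.7896 -201.6737] [128.7751 129.6791] 14.1 0.0037959266353384535
redtop 1699 [ 432.5068 -300.1122] [128.0816 130.1382] 13.5 0.003774040652538835
```

View pics/crop2.png

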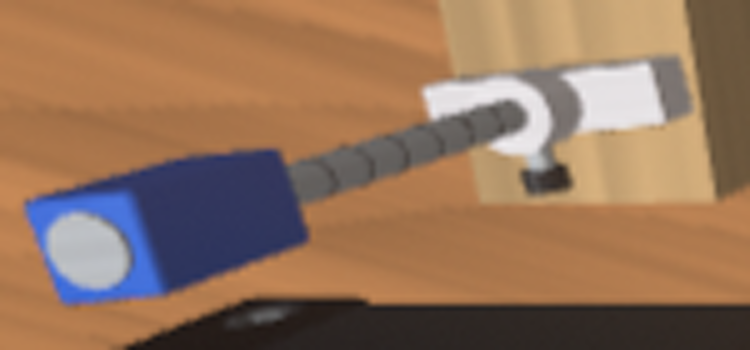

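The gauge is at (450,299) mm with a yaw of about 21.5°, and the bore is at (577,77.5). I'll move above the knob with a +3° turn.

```bash
python3 -m inch '[[-16,40,-5,0,0,1],[-34,90,-12,0,0,2],[-52,140,-20,0,0,3],[-68,185,-28,0,0,3],[-80,220,-33,0,0,3],[-88,241,-35,0,0,3],[-88,241,-35,0,0,3],[-88,241,-35,0,0,3]]' 60 20
python3 -c "
from h import *
snap('wrist','w2');s=ctrl.get_state();print(s['position'],s['tool_rot'],s['ft_force'])
C=cloud('w2');D=load('w2');z=C[...,2];m=(z>.2)&(z<.215)&(D['d']>0);hsv=cv2.cvtColor(D['im'],cv2.COLOR_RGB2HSV);h=hsv[...,0].astype(int)
b=m&(abs(h-112)<14)&(hsv[...,1]>140);rect(C[b],'knob');print(np.argwhere(b).mean(0))
m=(z>.086)&(z<.092)&(D['d']>0)&(hsv[...,1]<60);rect(C[m],'base')
m=(z>.07)&(z<.08)&(D['d']>0)&(hsv[...,1]>60);rect(C[m],'block')"
```

```text
time: 3.28
position: [0.4512, 0.2986, 0.2656]
tool_rot: [3.087, 0.574, 0.0]
ft_force: [-0.0, -0.4, 0.4]
grip_width: 0.691
grip_force: 0.0
[0.4513 0.2985 0.2656] [3.0877 0.5731 0.0004] [ 0.5651  0.496  -0.3454]
knob 281 [449.6294 299.9293] [18.4874 18.6675] 24.2 0.20822944275833716
[222.2135 316.1851]
base 496 [450.0367 299.7188] [17.8001 59.9783] 24.8 0.09025670877466244
block 5080 [554.3721 302.8456] [118.3262 288.2275] 82.2 0.07637963058423594
```

```bash
python3 -m inch '[[-1,1,-20,0,0,2],[-1,1,-45,0,0,2],[-1,1,-65,0,0,2],[-1,1,-77,0,0,2],[-1,1,-77,0,0,2],[-1,1,-77,0,0,2]]' && python3 -m inch '[[0,0,0,0,0,0],[0,0,0,0,0,0],[0,0,0,0,0,0],[0,0,0,0,0,0],[0,0,0,0,0,0],[0,0,0,0,0,0]]' 5 30
```

```text
time: 4.08
position: [0.4495, 0.3019, 0.1893]
tool_rot: [-3.077, -0.632, -0.002]
ft_force: [-0.0, -0.7, -0.0]
grip_width: 0.686
grip_force: 0.0
time: 4.82
position: [0.449, 0.3014, 0.1884]
tool_rot: [3.077, 0.632, -0.0]
ft_force: [0.1, 0.7, -0.4]
grip_width: 0.23
grip_force: 29.9
```

The knob is gripped at 20 mm opening. Lift and carry to above the foot.

```bash
python3 -m inch '[[0,0,8,0,0,0],[0,0,22,0,0,0],[0,0,38,0,0,0],[0,0,52,0,0,0],[8,-14,60,0,0,0],[23,-40,60,0,0,0],[42,-73,60,0,0,0],[61,-106,60,0,0,0],[80,-140,60,0,0,0],[98,-172,60,0,0,0],[113,-198,60,0,0,0],[122,-214,60,0,0,0],[127,-222,60,0,0,0],[127,-222,60,0,0,0],[127,-222,60,0,0,0],[127,-222,60,0,0,0]]'
python3 -c "
from h import *
snap('wrist','w3');snap('scene','s3');s=ctrl.get_state();print(s['time'],s['position'],s['tool_rot'],s['ft_force'])
D=load('w3');cv2.imwrite('pics/crop3.png',D['im'][...,::-1])"
```

```text
time: 6.82
position: [0.5757, 0.0808, 0.2488]
tool_rot: [-3.077, -0.635, -0.0]
ft_force: [-0.1, 0.3, -1.6]
grip_width: 0.227
grip_force: 29.9
6.925 [0.5758 0.0803 0.2487] [3.0768 0.6339 0.0002] [ 0.0992 -1.3507 -1.7041]
```

View pics/crop3.png

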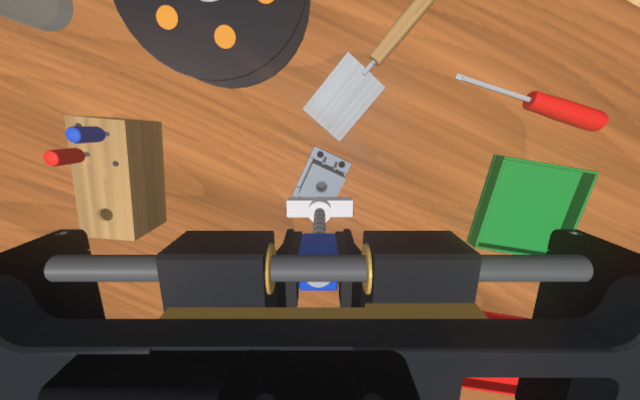

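The bore is visible at (321,186), just above the base bar (287–353, 198–216). The block hole is at (106,214). Next I measure the bore relative to the rod's axis in this one view.

```bash
python3 - <<'E'
from h import *
C=cloud('w3');D=load('w3');z=C[...,2];ok=D['d']>0;hsv=cv2.cvtColor(D['im'],cv2.COLOR_RGB2HSV);h=hsv[...,0].astype(int)
print('bore',px('w3',321,186,.056)); 
rect(C[win(285,355,145,212)&(z>.052)&(z<.062)&ok],'foottop')
rect(C[win(280,360,190,222)&(z>.143)&(z<.153)&ok],'basebar')
rect(C[win(305,335,195,230)&(z>.157)&(z<.164)&ok],'boss')
m=win(295,345,230,300)&ok&(abs(h-112)<14)&(hsv[...,1]>140)&(z>.25);rect(C[m],'knobtop')
print('disc',px('w3',318,286,.267))
print('hole',px('w3',106,214,.075))
rect(C[win(60,170,110,245)&(z>.070)&(z<.079)&ok],'block')
g=cv2.cvtColor(D['im'],cv2.COLOR_RGB2GRAY)[150:240,270:370]
a=cv2.resize(D['im'][140:300,270:370,::-1],None,fx=3.7,fy=3.7,interpolation=cv2.INTER_CUBIC)
b=cv2.resize(D['im'][190:240,80:140,::-1],None,fx=6,fy=6,interpolation=cv2.INTER_CUBIC)
c=np.zeros((592,760,3),np.uint8);c[:a.shape[0],:a.shape[1]]=a;c[:b.shape[0],380:380+b.shape[1]]=b[:,:380];cv2.imwrite('pics/crop4.png',c)
E
```

```text
bore [0.5776 0.0784 0.056 ]
foottop 995 [577.1506  77.444 ] [44.0412 43.8848] 88.3 0.057308621203457144
basebar 890 [575.7318  80.1643] [17.7362 60.1457] 23.6 0.15075825353562936
boss 273 [576.1275  80.5281] [18.2506 19.8279] 26.6 0.16272749408938772
knobtop 205 [574.884   81.5493] [19.1948 18.8116] 23.9 0.2687941076280601
disc [0.5674 0.078  0.267 ]
hole [0.4502 0.2991 0.075 ]
block 6341 [486.9487 311.5002] [140.8046  66.2134] 18.3 0.07611076455806237
```

View pics/crop4.png

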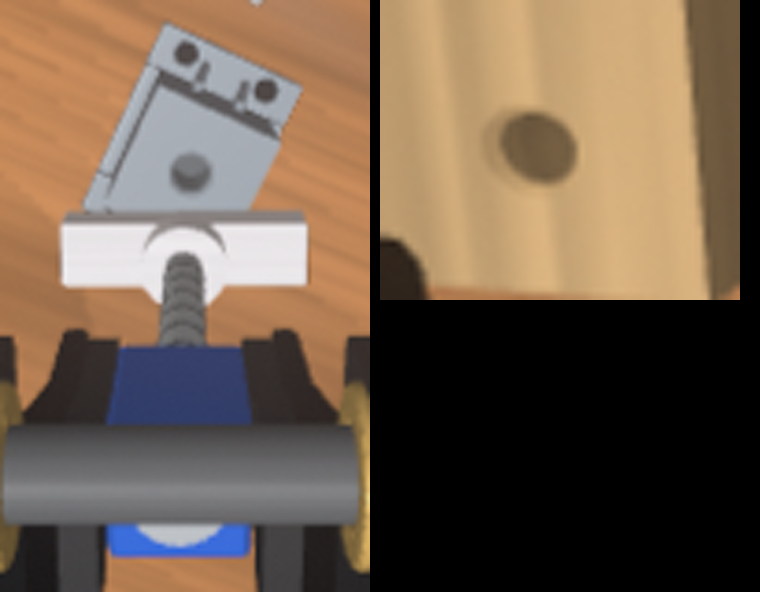

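In this view the base is at (575.9,80.2) and the bore at (577.3,77.7), so the correction is (+1.3,−2.4) mm. I'll go down to just above the mouth, then ease into the bore until just before the base touches.

```bash
cat > chk.py <<'E'
import sys
from bench import ctrl
s=ctrl.get_state();f=s['ft_force'];z=s['position'][2]
print('t%.2f pos'%s['time'],s['position'].round(4) if hasattr(s['position'],'round') else s['position'],'F',[round(float(x),1) for x in f],'depth %.1f'%(1000*(.056-(z-.1284))))
sys.exit(max(abs(f[0]),abs(f[1]),f[2])>float(sys.argv[1]))
E
python3 -m inch '[[0.5,-1,-10,0,0,0],[1.3,-2.4,-25,0,0,0],[1.3,-2.4,-40,0,0,0],[1.3,-2.4,-50,0,0,0],[1.3,-2.4,-55,0,0,0],[1.3,-2.4,-57,0,0,0],[1.3,-2.4,-57,0,0,0],[1.3,-2.4,-57,0,0,0]]' >/dev/null; python3 chk.py 5 && python3 -m inch '[[0,0,-2,0,0,0],[0,0,-4,0,0,0],[0,0,-6,0,0,0],[0,0,-8,0,0,0],[0,0,-10,0,0,0]]' >/dev/null && python3 chk.py 5 && python3 -m inch '[[0,0,-2,0,0,0],[0,0,-4,0,0,0],[0,0,-6,0,0,0],[0,0,-8,0,0,0],[0,0,-9,0,0,0],[0,0,-9,0,0,0]]' >/dev/null && python3 chk.py 5
```

```text
t7.92 pos [0.5777 0.0772 0.1921] F [-0.1, -0.8, -2.0] depth -7.7False
```

```bash
sed -i 's/sys.exit(\(.*\))$/sys.exit(int(\1))/' chk.py
python3 -m inch '[[0,0,-2,0,0,0],[0,0,-4,0,0,0],[0,0,-6,0,0,0],[0,0,-8,0,0,0],[0,0,-10,0,0,0]]' >/dev/null && python3 chk.py 4 && python3 -m inch '[[0,0,-2,0,0,0],[0,0,-4,0,0,0],[0,0,-6,0,0,0],[0,0,-8,0,0,0],[0,0,-9,0,0,0],[0,0,-9,0,0,0]]' >/dev/null && python3 chk.py 4
```

```text
t8.55 pos [0.5774 0.0771 0.1814] F [0.4, 0.2, -0.9] depth 3.0
t9.30 pos [0.5773 0.0772 0.1725] F [0.2, -0.1, -1.8] depth 11.9
```

The rod entered the bore cleanly. Next I press slowly in small steps, stopping on force.

```bash
python3 -m inch '[[0,0,-1,0,0,0],[0,0,-2,0,0,0],[0,0,-3,0,0,0],[0,0,-4,0,0,0],[0,0,-5,0,0,0]]' >/dev/null && python3 chk.py 5 && python3 -m inch '[[0,0,-1,0,0,0],[0,0,-2,0,0,0],[0,0,-3,0,0,0],[0,0,-4,0,0,0],[0,0,-5,0,0,0]]' >/dev/null && python3 chk.py 5 && python3 -m inch '[[0,0,-0.7,0,0,0],[0,0,-1.5,0,0,0]]' >/dev/null && python3 chk.py 5 && python3 -m inch '[[0,0,-0.7,0,0,0],[0,0,-1.5,0,0,0]]' >/dev/null && python3 chk.py 5 && python3 -m inch '[[0,0,-0.7,0,0,0],[0,0,-1.5,0,0,0]]' >/dev/null && python3 chk.py 5 && python3 -m inch '[[0,0,-0.7,0,0,0],[0,0,-1.5,0,0,0]]' >/dev/null && python3 chk.py 5 && python3 -m inch '[[0,0,-0.7,0,0,0],[0,0,-1.5,0,0,0]]' >/dev/null && python3 chk.py 5 && python3 -m inch '[[0,0,-0.7,0,0,0],[0,0,-1.5,0,0,0]]' >/dev/null && python3 chk.py 5 && python3 -m inch '[[0,0,-0.7,0,0,0],[0,0,-1.5,0,0,0]]' >/dev/null && python3 chk.py 5 
```

```text
t9.93 pos [0.5776 0.0772 0.1681] F [-1.1, -0.5, 2.2] depth 16.3
t10.55 pos [0.5775 0.0771 0.1626] F [0.4, 0.3, 1.5] depth 21.8
t10.80 pos [0.5775 0.0771 0.1611] F [-0.1, 0.5, 3.4] depth 23.3
t11.05 pos [0.5775 0.0771 0.1596] F [0.3, -0.1, 2.7] depth 24.8
t11.30 pos [0.5778 0.0772 0.159 ] F [-0.6, -0.4, 8.9] depth 25.4
```

The force has risen at about 25–26 mm. I'll hold, then press a little more to confirm it has bottomed.

```bash
python3 -m inch '[[0,0,0,0,0,0]]' >/dev/null; python3 chk.py 12 &&  python3 -m inch '[[0,0,-0.3,0,0,0],[0,0,-0.6,0,0,0]]' >/dev/null; python3 chk.py 12;python3 -m inch '[[0,0,0,0,0,0]]' >/dev/null; python3 chk.py 12; python3 -c "
from h import *
snap('wrist','w5');D=load('w5');C=cloud('w5');z=C[...,2];ok=D['d']>0
s=ctrl.get_state();print(s['position'],s['tool_rot'],s['grip_width'])
cv2.imwrite('pics/crop5.png',cv2.resize(D['im'][120:310,230:410,::-1],None,fx=3,fy=3,interpolation=cv2.INTER_CUBIC))
for a,b in((.06,.075),(.078,.088),(.15,.2)):
    m=win(280,360,170,300)&(z>a)&(z<b)&ok&(cv2.cvtColor(D['im'],cv2.COLOR_RGB2HSV)[...,1]<(70 if b<.1 else 999));rect(C[m],str(a))"
```

```text
t11.43 pos [0.5777 0.0772 0.159 ] F [-0.9, -0.9, 6.7] depth 25.4
t11.68 pos [0.5779 0.0772 0.1589] F [-1.5, -0.4, 9.2] depth 25.5
t11.80 pos [0.5779 0.0772 0.1589] F [-1.3, -0.9, 10.3] depth 25.5
[0.5779 0.0772 0.1589] [3.0765 0.6319 0.002 ] 0.22354325116838017
0.06 1051 [577.7344  76.9513] [18.0736 59.1602] 23.5 0.0712031519175475
0.078 325 [577.7665  76.948 ] [18.1845 19.7691] 24.3 0.0833588738919965
0.15 2398 [578.3124  77.4206] [22.3103 39.8405] 23.0 0.17371604399786605
```

View pics/crop5.png

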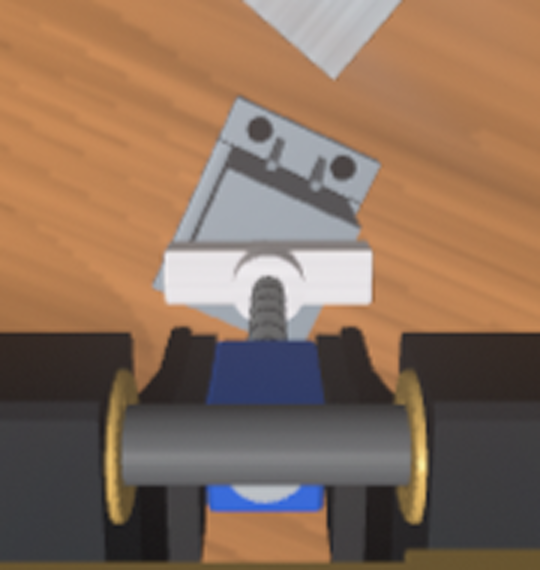

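The bar lies flat (its top is at 0.070–0.071, against 0.070 expected). The rod stays at 25.5 mm although it was commanded further, so it has bottomed. A depth of about 25.5 mm is under 35, so the foot goes in the red tray. Now I lift out and return to above the block's hole.

```bash
python3 -m inch '[[0,0,2,0,0,0],[0,0,8,0,0,0],[0,0,20,0,0,0],[0,0,35,0,0,0],[0,0,52,0,0,0],[0,0,70,0,0,0],[0,0,85,0,0,0],[-4,7,95,0,0,0],[-15,26,96,0,0,0],[-34,59,96,0,0,0],[-53,92,96,0,0,0],[-72,126,96,0,0,0],[-91,159,96,0,0,0],[-107,187,96,0,0,0],[-119,207,96,0,0,0],[-126,219,96,0,0,0],[-127.5,222,96,0,0,0],[-127.5,222,96,0,0,0],[-127.5,222,96,0,0,0]]'
python3 -c "
from h import *
snap('wrist','w6');D=load('w6');C=cloud('w6');z=C[...,2];ok=D['d']>0;hsv=cv2.cvtColor(D['im'],cv2.COLOR_RGB2HSV);h=hsv[...,0].astype(int)
s=ctrl.get_state();print(s['position'],s['tool_rot'])
m=win(240,400,150,300)&ok&(hsv[...,1]<70)
for a,b in((.155,.17),(.173,.183)): rect(C[m&(z>a)&(z<b)],str(a))
m=ok&(abs(h-112)<14)&(hsv[...,1]>140)&(z>.25);rect(C[m],'knobtop')
rect(C[win(180,450,60,280)&(z>.07)&(z<.079)&ok&(hsv[...,1]>60)],'block')
cv2.imwrite('pics/crop6.png',cv2.resize(D['im'][100:310,220:420,::-1],None,fx=2.8,fy=2.8,interpolation=cv2.INTER_CUBIC))"
```

```text
time: 14.22
position: [0.4506, 0.2981, 0.2533]
tool_rot: [3.078, 0.629, -0.0]
ft_force: [-0.4, 0.1, -1.5]
grip_width: 0.226
grip_force: 29.9
[0.4505 0.2982 0.2534] [ 3.0776  0.6291 -0.0003]
0.155 1009 [450.9796 297.783 ] [17.4196 59.8112] 23.2 0.16563809264918816
0.173 318 [451.1418 297.8374] [17.5269 19.4121] 28.3 0.17770255249472824
knobtop 200 [449.6208 298.3383] [18.8052 19.2463] 21.3 0.27335202614004683
block 5697 [494.9845 314.4825] [123.4195  64.0411] 18.4 0.07638122724759233
```

View pics/crop6.png

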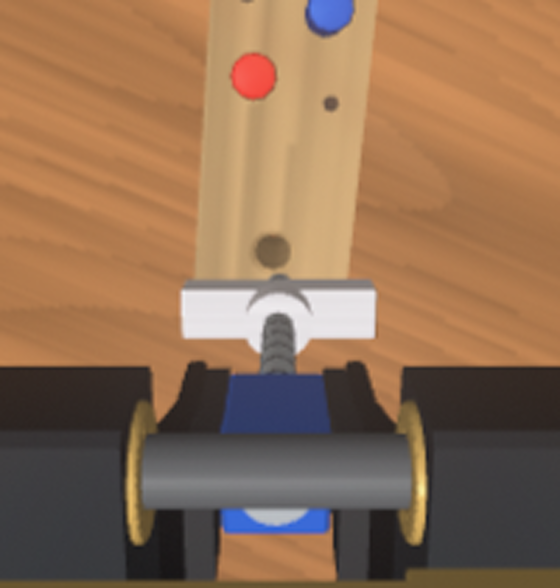

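The knob-to-base heights independently give a reading of about 25.3 mm. The hole is at crop (273,250), which is image pixel (317.5,189.3).

```bash
python3 -c "
from h import *
print(px('w6',317.5,189.3,.075),px('w6',317.5,191,.075))
D=load('w6');g=cv2.cvtColor(D['im'],cv2.COLOR_RGB2GRAY)[180:197,306:330];print(g[::2,::2])"
```

```text
[0.4499 0.2991 0.075 ] [0.448  0.2983 0.075 ]
[[163 159 161 168 173 178 181 173 166 167 171 174]
 [163 160 161 167 169 169 172 167 166 169 171 174]
 [163 159 161 148 120 102 110 132 161 168 172 175]
 [162 159 148 109  95  94  94 102 129 167 172 176]
 [162 158 137 100  98 100 102 109 116 170 173 177]
 [162 157 138  99 100 101 102 109 117 172 173 178]
 [161 159 142 106 101 103 105 112 121 172 174 178]
 [161 160 156 149 103 101 104 116 156 171 174 179]
 [162 160 166 166 168 157 149 164 168 172 175 180]]
```

```bash
python3 -m inch '[[-0.6,0.6,-8,0,0,0],[-1.3,1.3,-20,0,0,0],[-1.3,1.3,-34,0,0,0],[-1.3,1.3,-43,0,0,0],[-1.3,1.3,-46,0,0,0],[-1.3,1.3,-46,0,0,0],[-1.3,1.3,-48,0,0,0],[-1.3,1.3,-51,0,0,0],[-1.3,1.3,-54,0,0,0]]' >/dev/null; python3 chk.py 4 && python3 -m inch '[[0,0,-3,0,0,0],[0,0,-6,0,0,0],[0,0,-9,0,0,0],[0,0,-12,0,0,0],[0,0,-15,0,0,0],[0,0,-18,0,0,0],[0,0,-19,0,0,0]]' >/dev/null && python3 chk.py 4 && python3 -m inch '[[0,0,-1,0,0,0],[0,0,-1.5,0,0,0],[0,0,-2,0,0,0]]' >/dev/null && python3 chk.py 1.5 && python3 -m inch '[[0,0,-0.5,0,0,0],[0,0,-1,0,0,0]]' >/dev/null && python3 chk.py 1.5 
```

```text
t15.40 pos [0.4486 0.3004 0.1994] F [-0.2, 0.6, -1.2] depth -15.0
t16.27 pos [0.4485 0.3004 0.1802] F [0.2, -0.5, -1.8] depth 4.2
t16.65 pos [0.4486 0.3004 0.1785] F [-0.3, 0.2, -1.4] depth 5.9
t16.90 pos [0.4488 0.3005 0.1779] F [0.0, -0.4, 2.0] depth 6.5
```

The base is seated on the block (the force rose to +2 N). Release and retreat straight up.

```bash
python3 -m inch '[[0,0,0,0,0,0],[0,0,0,0,0,0],[0,0,0,0,0,0],[0,0,0,0,0,0],[0,0,15,0,0,0],[0,0,35,0,0,0],[0,0,55,0,0,0],[0,0,80,0,0,0],[0,0,95,0,0,0],[0,0,95,0,0,0]]' 60 
python3 -c "
from h import *
snap('wrist','w7');D=load('w7');C=cloud('w7');z=C[...,2];ok=D['d']>0;hsv=cv2.cvtColor(D['im'],cv2.COLOR_RGB2HSV);h=hsv[...,0].astype(int)
s=ctrl.get_state();print(s['position'],s['tool_rot'])
rect(C[ok&(z>.086)&(z<.092)&(hsv[...,1]<70)],'base');rect(C[ok&(abs(h-112)<14)&(hsv[...,1]>140)&(z>.185)&(z<.205)],'knob')
C=cloud('w3');D=load('w3');z=C[...,2];ok=D['d']>0;rect(C[win(285,355,145,196)&(z>.005)&(z<.062)&ok],'flange w3')"
```

```text
time: 18.15
position: [0.4492, 0.3009, 0.274]
tool_rot: [-3.077, -0.632, -0.004]
ft_force: [-0.5, -0.1, -0.2]
grip_width: 0.69
grip_force: 0.0
[0.4487 0.3005 0.2728] [3.0773 0.6318 0.0012]
base 482 [484.9059 315.6114] [95.9147 59.455 ] 23.2 0.0902917414496271
knob 241 [448.1744 300.3133] [18.7252 18.1658] 24.3 0.1978610056524556
flange w3 1878 [577.677   77.2555] [56.1303 74.6267] 88.5 0.054356863219938184
```

The gauge stands in its hole: base top at 0.089, knob top at 0.1965. Next I go above the foot, with a −24.7° turn.

```bash
python3 -m inch '[[8,-14,0,0,0,-3],[23,-40,0,0,0,-7],[42,-73,0,0,0,-12],[63,-109,0,0,0,-17],[84,-146,-20,0,0,-22],[104,-180,-50,0,0,-24.7],[119,-206,-75,0,0,-24.7],[127,-220,-88,0,0,-24.7],[128.7,-223,-95,0,0,-24.7],[128.7,-223,-95,0,0,-24.7],[128.7,-223,-95,0,0,-24.7]]' 80
python3 -c "
from h import *
snap('wrist','w8');D=load('w8');C=cloud('w8');z=C[...,2];ok=D['d']>0
s=ctrl.get_state();print(s['position'],s['tool_rot'])
for a,b in((.052,.062),(.005,.062)):
    m=(win(200,440,0,390)&ok&(z>a)&(z<b)&(abs(C[...,0]-.577)<.06)&(abs(C[...,1]-.077)<.05)&(cv2.cvtColor(D['im'],cv2.COLOR_RGB2HSV)[...,1]<60));rect(C[m],str(a))
C=cloud('top0');D=load('top0');ok=D['d']>0;print()
"
```

```text
time: 19.58
position: [0.5774, 0.0791, 0.1786]
tool_rot: [-3.141, 0.038, -0.002]
ft_force: [0.3, -0.1, 0.6]
grip_width: 0.916
grip_force: 0.0
[0.5775 0.079  0.1786] [-3.1411  0.0377 -0.0028]
0.052 1920 [576.7905  77.4803] [44.0615 43.8991] 88.5 0.057254938560018814
0.005 3210 [587.9552  77.2598] [55.6771 95.765 ] 88.2 0.056589822634546844
```

The foot is still at (576.8,77.5), yaw −1.5°. Descend and grip.

```bash
python3 -m inch '[[-0.5,-1.5,-15,0,0,0],[-0.5,-1.5,-40,0,0,0],[-0.5,-1.5,-70,0,0,0],[-0.5,-1.5,-100,0,0,0],[-0.5,-1.5,-125,0,0,0],[-0.5,-1.5,-140,0,0,0],[-0.5,-1.5,-147,0,0,0],[-0.5,-1.5,-147,0,0,0],[-0.5,-1.5,-147,0,0,0]]' && python3 -m inch '[[0,0,0,0,0,0],[0,0,0,0,0,0],[0,0,0,0,0,0],[0,0,0,0,0,0],[0,0,0,0,0,0],[0,0,0,0,0,0]]' 35 35
```

```text
time: 20.75
position: [0.5776, 0.0761, 0.0314]
tool_rot: [-3.141, 0.041, -0.003]
ft_force: [0.6, -0.4, 0.0]
grip_width: 0.92
grip_force: 0.0
time: 21.5
position: [0.5768, 0.0761, 0.0305]
tool_rot: [-3.141, 0.041, -0.0]
ft_force: [0.4, -0.1, 0.4]
grip_width: 0.504
grip_force: 35.0
```

The grip holds at 43.9 mm. Lift and carry to above the red tray at (432,−300), turning +15° to line up with it.

```bash
python3 -m inch '[[0,0,8,0,0,0],[0,0,25,0,0,0],[0,0,45,0,0,0],[-4,-10,65,0,0,2],[-14,-36,82,0,0,4],[-29,-75,90,0,0,7],[-44,-115,90,0,0,10],[-60,-157,90,0,0,13],[-76,-199,90,0,0,15],[-92,-240,90,0,0,15],[-108,-281,90,0,0,15],[-122,-318,90,0,0,15],[-134,-349,90,0,0,15],[-141,-368,90,0,0,15],[-144.5,-376,90,0,0,15],[-144.5,-376,90,0,0,15],[-144.5,-376,90,0,0,15]]'
python3 -c "
from h import *
snap('wrist','w9');D=load('w9');C=cloud('w9');z=C[...,2];ok=D['d']>0;hsv=cv2.cvtColor(D['im'],cv2.COLOR_RGB2HSV);h=hsv[...,0].astype(int)
s=ctrl.get_state();print(s['time'],s['position'],s['tool_rot'],s['ft_force'])
r=ok&((h<6)|(h>174))&(hsv[...,1]>150)&(z<.04);rect(C[r],'red');rect(C[r&(z>.015)],'rim')
"
```

```text
time: 23.62
position: [0.4331, -0.2985, 0.1206]
tool_rot: [-3.119, -0.373, -0.001]
ft_force: [-1.0, 0.7, -2.3]
grip_width: 0.506
grip_force: 35.0
23.675 [ 0.433  -0.2986  0.1205] [-3.1189 -0.373  -0.0004] [ 0.4115 -0.6318 -1.6862]
red 10011 [ 444.0663 -296.9783] [109.4696 140.0309] 10.1 0.005675254545850994
rim 2280 [ 443.2776 -300.1085] [106.0377 130.014 ] 13.0 0.02481010447823208
```

View pics/w9.png

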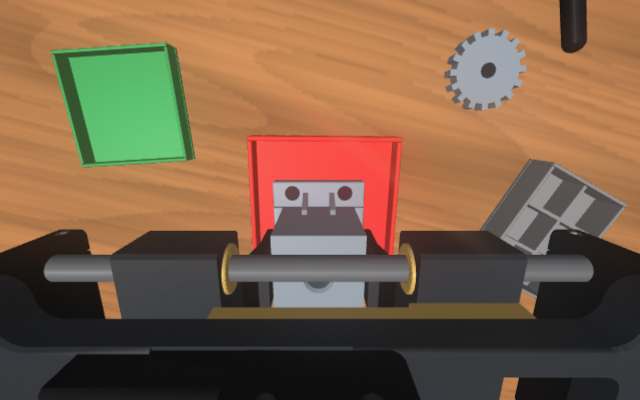

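The foot is held upright over the red tray (rim from (248,137) to (401,137)), roughly centred. I'll lower it, slowly at the end, and check force.

```bash
python3 -m inch '[[-0.5,-1,-10,0,0,0],[-1,-2.5,-28,0,0,0],[-1,-2.5,-48,0,0,0],[-1,-2.5,-65,0,0,0],[-1,-2.5,-77,0,0,0],[-1,-2.5,-82,0,0,0],[-1,-2.5,-84,0,0,0],[-1,-2.5,-84,0,0,0]]' >/dev/null; python3 chk.py 2 && python3 -m inch '[[0,0,-0.5,0,0,0],[0,0,-1,0,0,0]]' >/dev/null && python3 chk.py 1 && python3 -m inch '[[0,0,-0.5,0,0,0],[0,0,-1,0,0,0]]' >/dev/null && python3 chk.py 1 && python3 -m inch '[[0,0,-0.5,0,0,0],[0,0,-1,0,0,0]]' >/dev/null && python3 chk.py 1
```

```text
t24.68 pos [ 0.4316 -0.3028  0.0369] F [-0.1, -0.1, -1.5] depth 147.5
t24.93 pos [ 0.4315 -0.3028  0.0358] F [0.1, 0.2, -2.7] depth 148.6
t25.18 pos [ 0.4313 -0.3026  0.0345] F [0.5, 0.1, -2.1] depth 149.9
t25.43 pos [ 0.4313 -0.3026  0.0345] F [-4.0, 2.2, 10.3] depth 149.9
```

The foot is on the tray floor. Ease off, release and retreat.

```bash
python3 -m inch '[[0,0,0.7,0,0,0],[0,0,0.7,0,0,0]]' && python3 -m inch '[[0,0,0,0,0,0],[0,0,0,0,0,0],[0,0,0,0,0,0],[0,0,0,0,0,0],[0,0,10,0,0,0],[0,0,30,0,0,0],[0,0,60,0,0,0],[0,0,95,0,0,0],[0,0,130,0,0,0],[0,0,150,0,0,0],[0,0,150,0,0,0],[0,0,150,0,0,0],[0,0,150,0,0,0]]' 64
python3 -c "
from h import *
snap('scene','s9');snap('wrist','w10');D=load('s9')
a=cv2.resize(D['im'][110:300,140:500,::-1],None,fx=2.1,fy=2.1,interpolation=cv2.INTER_CUBIC)
cv2.imwrite('pics/crop9.png',a)
C=cloud('w10');D=load('w10');z=C[...,2];m=(z>.055)&(z<.066)&(D['d']>0)&(abs(C[...,0]-.431)<.06)&(abs(C[...,1]+.302)<.06);rect(C[m],'foottop')"
```

```text
time: 25.68
position: [0.4313, -0.3027, 0.0345]
tool_rot: [3.12, 0.369, -0.0]
ft_force: [-1.7, 0.9, 4.7]
grip_width: 0.503
grip_force: 35.0
time: 27.3
position: [0.4306, -0.3021, 0.183]
tool_rot: [-3.118, -0.369, 0.002]
ft_force: [-0.3, 0.4, 0.2]
grip_width: 0.74
grip_force: 0.0
foottop 1937 [ 431.2042 -302.3154] [44.6242 43.897 ] 13.3 0.06128425376393848
```

View pics/crop9.png

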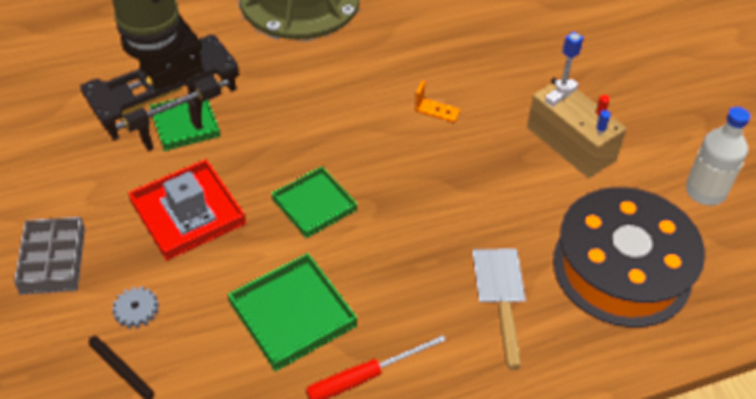

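The foot stands upright in the red tray at crop (185,200), top at 0.060. The gauge stands in the block at (570,65), and nothing else looks disturbed. Handing in.

```bash
python3 -c "
from bench import ctrl
print(ctrl.close_job())"
```

```text
the job is handed in; nothing more can be done
None
```

The bore measured about 25.5 mm deep, less than 35 mm, so the gauge is back in its hole in the block, the foot stands upright in the red tray, and the job is handed in at about 27 s of the 61 s allowed.

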